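# Stand the toppled carton up and push it home on the laundry counter

### The arm

A 6-joint arm with a two-finger parallel gripper is mounted at the origin on the work surface. World frame = base frame: x ahead of the robot, y to its left, z up, the work surface at z = 0. Lengths are in m, angles in rad, forces in N, time in s.
With the tool pointing down it reaches from about 0.25 to 0.775 m from the base axis. Payload 4 kg.
Tool frame: the origin (TCP) lies between the finger pads; the fingertips stand 11 mm ahead of it and the grasp point (between the pads) lies 8 mm behind it (robot.tip_extent is the z of the fingertips in the tool frame, in m); z points along the fingers, y is the line along which they close (so a half turn about z gives the same grasp; the last joint's range is limited). The gripper opens to 94 mm and grips with 3 to 60 N. Pads are 16 mm wide; open, the fingers measure 119 mm over their backs; the gripper's body (75 mm by 177 mm) begins 78 mm behind the grasp point.
Start: joints at [1.086, 0.087, 1.371, -0, 1.684, -0.103], TCP at [0.205, 0.51, 0.217] pointing down, gripper open.
Joint ranges: [-3.1, 3.1], [-0.76, 2.03], [0.27, 2.55], [-1.08, 4.22], [0.17, 2.65], [-2.57, 2.57]. Speed limits (rad/s): [2.79, 2.79, 3.14, 3.14, 3.14, 3.14].

### API

Orientations are given as [roll, pitch, yaw] about the fixed x, y, z axes, in that order (R = Rz(yaw) Ry(pitch) Rx(roll)).
In Python, from bench import robot, imaging gives the robot as it stands.
- The arm moves only by the shell command python3 -m pendant 'ROWS'. ROWS is JSON, a list of rows, each a list of 7 numbers: the shift along the world's x, y, z in cm, then the turn, a rotation vector about the world's x, y, z in degrees, then the opening, from 0 (shut) to 1 (fully open). In form: [[dx, dy, dz, ax, ay, az, jaw], ...]. A call has 1 to 8 rows; each row shifts and turns the commanded pose from where the row before left it; what a row does not reach is not made up. A row lasts 1/10 s, in which the tool goes at most 50 mm and 8.59 degrees, less where a joint would pass 70% of its speed; a pose out of reach is approached as far as the arm can. A call is refused whole if a number of a shift passes 5 or a number of a turn 8.59, either way. A call with a gripper value outside its range is refused whole. The fingers move at their own pace and stop on an object; the grip force is fixed at half the most. Time passes only in rows, so rows that do not move let the fingers close. It gives the time, the measured TCP pose, the force, the opening and the grip force at its end, in the units of the state.
- robot.get_obs(): the state, without advancing time (a new reading comes with each control period).
- imaging.snapshot(name): name is "side" or "top"; returns the picture (420x560x3 uint8, red, green, blue); there is no depth.
- imaging.camera_params(name): a dict with "camera_matrix" (3x3 intrinsics, pixels), "R" (3x3) and "t" (3): a world point X has camera coordinates R X + t. Camera axes: x right, y down, z forward; pixel columns grow to the right and rows downward; lengths in m; the calibration is good to about 2 mm. A picture is of the moment at which its call begins. camera_params takes no time and is no camera call.
- robot.close_job(): hands the job in; it is judged then, once.
The state is a dict: "time": time; "joint_positions": joint angles; "qvel": joint speeds; "joint_torque": joint torques, N m; "tool_pos": TCP position; "ee_rot": TCP orientation; "wrist_force": force on the tool from outside, world axes, zero at the start; "wrist_torque": the same for the moment, N m; "width": finger opening in m; "finger_force": force on a finger pad.
Only numpy, scipy, OpenCV 4.12 (cv2) and the standard library are available. Lean on these libraries where they do the work, as an engineer would, in place of code of your own. Each camera call takes 0.05 s, during which the arm holds its last target. There are 200 camera calls.

### The job

The tall green carton on the laundry counter has toppled back and leans on the low white shelf step. Without picking it up, push it upright onto its base again and push it home, so that it stands with its back flush against the front of the step, as the orange carton does. Leave everything else where it stands.

Things in the scene. Friction and masses are not known exactly. Their poses are not given: they have to be found in the camera images.
- carton: Closed green carton, white and blue label on its front: rigid box 76 mm deep (x), 120 mm wide (y), 200 mm tall (z), 0.3 to 0.65 kg, evenly spread, loose. Origin: centre of its underside; x points out of its back, z out of its top. It starts tilted back 34 degrees, its back on the step's upper front edge. Below 21 degrees it settles upright by itself; far past upright it falls on its front.
- carton_back (a point): Middle of the carton's lower back edge (38 mm along the carton's x from its origin). At the start this edge stands on the counter, parallel to the step and about 60 mm in front of it. Once standing, the carton slides if pushed within about 30 mm of the counter; pushed higher it tips back again.
- carton_top (a point): Middle of the carton's upper back edge, 200 mm above its lower back edge along the carton's z. At the start it overhangs the top of the step, about 50 mm behind the front face and 166 mm above the counter, with free space behind and below it.
- riser: Low white shelf step with grey lines, a solid block 160 mm deep, 440 mm long, 90 mm high, fixed. Origin: middle of the lower edge of its front face, on the counter; x points from the front face into the block (to the robot's left, give or take 0.35 rad), y along the front face (towards the robot), z up. Front face at x = 0, top at z = 0.09.
- orange_carton: Bystander: loose orange carton 60 mm deep, 80 mm wide, 150 mm tall, standing in front of one end of the step, its centre about 35 mm before the front face and about 170 mm to one side of the step's middle. Origin: centre of its underside.
- blue_bottle: Bystander: loose blue bottle with black cap, 60 mm across, 165 mm tall, standing in front of the other end of the step. Origin: centre of its underside.
- pod_jar: Bystander: loose white jar with orange cap, 70 mm across, 85 mm tall, standing on top of the step near one end. Origin: centre of its underside.
- cup: Bystander: loose blue measuring cup, 64 mm across, 60 mm tall, standing on top of the step near the other end. Origin: centre of its underside.
- brush: Bystander: flat brush with a wooden handle, 200 mm long, 42 mm wide, 20 mm thick, lying on the counter at the robot's far right. Origin: middle of its length, underside; x points along it to the bristles.
- tin: Bystander: loose steel tin with a paper label, 60 mm across, 90 mm tall, on the counter behind the step, at the robot's left. Origin: centre of its underside.

How it is judged:
At the end, for the whole second after the job is handed in: The green carton stands upright on its base on the counter (tilt under 0.06 rad, at rest), the middle of its lower back edge within 10 mm of the step's front face, square to it within 0.12 rad, and still before the middle part of the step (within 150 mm of the step's middle) (angle between carton's own z axis and vertical below 0.06 rad and height (world z) of carton below 0.006 m and x of carton_back in the frame of riser between -0.01 and 0.004 m and y of carton_back in the frame of riser between -0.15 and 0.15 m and angle between the x axis of carton and the x axis of riser, either way round below 0.12 rad and linear speed of carton below 0.02 m/s); the robot touches nothing.
It fails at once if the carton is lifted off the counter (height (world z) of carton above 0.05 m).
It fails at once if the orange carton or the blue bottle is moved more than 20 mm or knocked over (distance of any of orange_carton, blue_bottle from where it was at the start of the episode above 0.02 m or angle between any of orange_carton, blue_bottle's own z axis and vertical above 0.4 rad).
It fails at once if the jar or the cup on the step is moved more than 20 mm or knocked over (distance of any of pod_jar, cup from where it was at the start of the episode above 0.02 m or angle between any of pod_jar, cup's own z axis and vertical above 0.4 rad).
It fails at once if the brush or the tin is moved more than 20 mm or knocked over (distance of any of brush, tin from where it was at the start of the episode above 0.02 m or angle between tin's own z axis and vertical above 0.4 rad).
It also fails if it takes over 54 s, if anything falls off the work surface, if the arm or the gripper's body presses on something with over 40 N, if the wrist force passes 120 N, or if a joint passes its speed limit or range.

## Working session

There is one attempt and no reset: what is moved stays moved. The work goes in short steps, Python scripts to look and compute and a shell command to move; the robot and the scene stay as the last step left them, time stands still between calls to the robot, and variables do not carry over. Pictures are saved under pics/ and viewed, at most 10 in all, crops included, and the job is handed in when it is done.

```bash
mkdir -p pics; python3 - <<'E'
from bench import robot, imaging
import cv2,numpy as np
np.set_printoptions(precision=4,suppress=True)
for n in("side","top"):
    im=imaging.snapshot(n);cv2.imwrite(f"pics/{n}0.png",cv2.resize(im[:,:,::-1],(800,600),interpolation=cv2.INTER_CUBIC))
    p=imaging.camera_params(n);print(n,p);print(-np.array(p['R']).T@p['t'])
o=robot.get_obs();print(o,robot.tip_extent)
E
```

```text
side {'camera_matrix': array([[392.806 ,   0.    , 285.5818],
       [  0.    , 392.806 , 206.6012],
       [  0.    ,   0.    ,   1.    ]]), 'R': array([[-0.5987,  0.8009,  0.0116],
       [ 0.5591,  0.4282, -0.71  ],
       [-0.5736, -0.4186, -0.7041]]), 't': array([ 0.3477, -0.2291,  1.5854])}
[1.2456 0.4833 0.9497]
top {'camera_matrix': array([[428.7302,   0.    , 283.1971],
       [  0.    , 428.7302, 207.9516],
       [  0.    ,   0.    ,   1.    ]]), 'R': array([[ 0.0196, -0.9997, -0.0113],
       [-0.9965, -0.0186, -0.0816],
       [ 0.0814,  0.0129, -0.9966]]), 't': array([0.0093, 0.5679, 1.1752])}
[0.4701 0.0047 1.2177]
{'time': 0.1, 'joint_positions': array([ 1.0859,  0.0879,  1.3721, -0.    ,  1.6836, -0.1031]), 'qvel': array([-0.0003, -0.0008, -0.0035, -0.0004,  0.0007,  0.    ]), 'joint_torque': array([  0.0019, -34.1249, -30.33  ,   0.072 ,   0.0305,  -0.0001]), 'tool_pos': array([0.2047, 0.51  , 0.2154]), 'ee_rot': array([-3.1397, -0.0002,  2.7598]), 'wrist_force': array([ 0.4849, -0.0927, -0.3045]), 'wrist_torque': array([0.0257, 0.0493, 0.0187]), 'finger_force': 0.0, 'width': 0.09398742474835184} 0.011
```

View pics/side0.png

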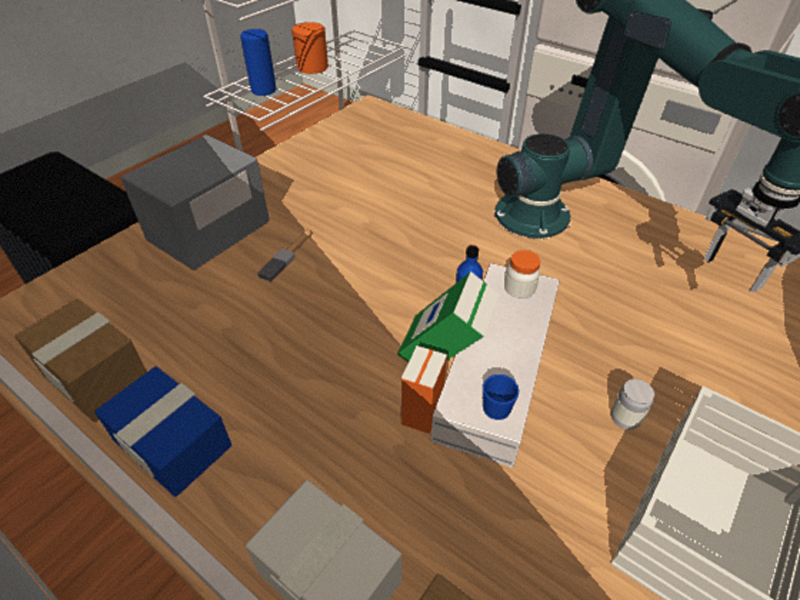

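View pics/top0.png

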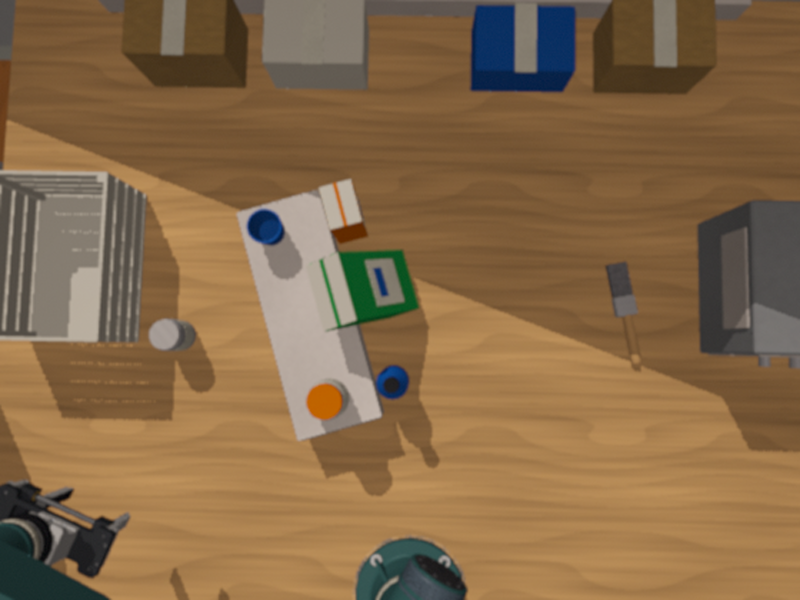

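The side view shows the green carton leaning on the step between the orange carton and the bottle. In the top view (800x600), the step's top corners are at (237,212), (299,440) and (382,416). The carton's top face runs (311,262)-(326,330) along its back edge and (341,252)-(357,323) along its front edge. I'll zoom in on both views for exact pixels.

```bash
python3 - <<'E'
import cv2
a=cv2.imread("pics/top0.png")[170:450,220:440]
b=cv2.imread("pics/side0.png")[230:480,380:580]
a=cv2.resize(a,None,fx=2,fy=2);b=cv2.resize(b,None,fx=1.8,fy=1.8)
a=cv2.copyMakeBorder(a,0,0,0,0,0)
h=max(a.shape[0],b.shape[0]);f=lambda x:cv2.copyMakeBorder(x,0,h-x.shape[0],0,0,cv2.BORDER_CONSTANT)
c=cv2.hconcat([f(a),f(b)]);print(c.shape,a.shape);cv2.imwrite("pics/crop0.png",c[:600,:800])
E
```

```text
(560, 800, 3) (560, 440, 3)
```

View pics/crop0.png

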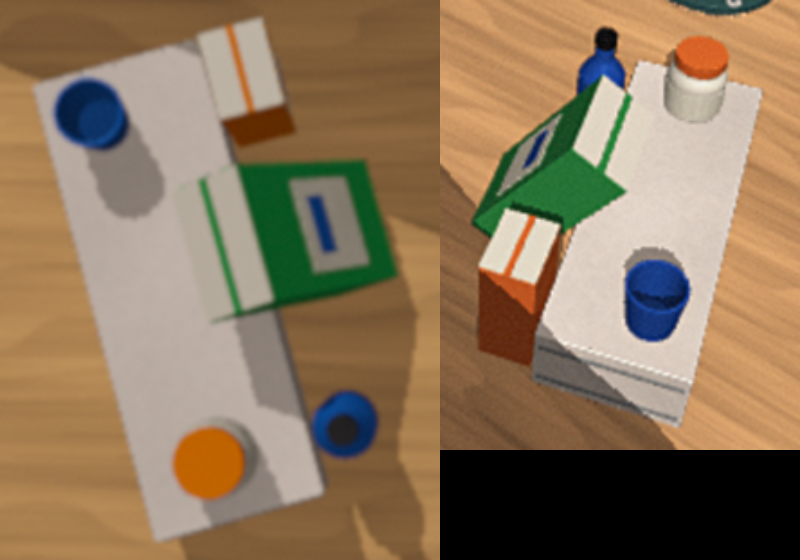

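```bash
cat > h.py <<'E'
from bench import robot, imaging
import numpy as np, cv2
from scipy.spatial.transform import Rotation as Ro
np.set_printoptions(precision=4,suppress=True)
def ray(n,uv,z):
    p=imaging.camera_params(n);R=np.array(p['R']);c=-R.T@p['t']
    d=R.T@np.linalg.inv(p['camera_matrix'])@[*uv,1]
    return c+d*(z-c[2])/d[2]
def proj(n,X):
    p=imaging.camera_params(n);q=np.array(p['camera_matrix'])@(np.array(p['R'])@X+p['t']);return q[:2]/q[2]
E
python3 - <<'E'
from h import *
T=lambda u,v,z:ray("top",((u/2+220+.5)*.7-.5,(v/2+170+.5)*.7-.5),z)[:2]
bf,bn,fn=T(35,87,.09),T(155,541,.09),T(324,492,.09)
print(bf,bn,fn,np.linalg.norm(bf-bn),np.linalg.norm(fn-bn))
y=(bn-bf)/np.linalg.norm(bn-bf);x=np.array([y[1],-y[0]]);
# x must point to +y world
if x[1]<0:x=-x
o=(bf+bn)/2*0.5+.5*(fn+( bf-x*.16))/2-x*.08
print("x",x,"y",y,"o",o, "yaw",np.arctan2(x[1],x[0]))
f=lambda p:np.array([(p-o)@x,(p-o)@y])*1000
for k,(u,v,z) in dict(bu1=(178,187,.166),bu2=(210,322,.166),fu1=(240,165,.208),fu2=(273,303,.208),fl1=(365,160,.042),fl2=(398,275,.042),org1=(198,34,.15),org2=(262,17,.15),org3=(285,107,.15),cup=(91,113,.15),jar=(209,463,.175),cap=(344,430,.165),fn=(324,492,.09),tin=((170-220)*2,(334-170)*2,.09)).items(): print(k,T(u,v,z),f(T(u,v,z)))
S=lambda u,v,z:ray("side",(((u-440)/1.8+380+.5)*.7-.5,(v/1.8+230+.5)*.7-.5),z)[:2]
for k,(u,v,z) in dict(bu1=(626,190,.166),bu2=(632,96,.166),fu1=(572,151,.208),fu2=(603,77,.208),fr=(686,381,.09),fl=(538,345,.09),bn=(761,91,.09)).items(): print('side',k,f(S(u,v,z)))
E
```

```text
[0.7139 0.3359] [0.2976 0.209 ] [0.3447 0.0565] 0.43517248105605066 0.15964620801965662
x [-0.2915  0.9566] y [-0.9566 -0.2915] o [0.5525 0.1195] yaw 1.8666084637788416
bu1 [0.6116 0.1855] [ 45.8779 -75.8098]
bu2 [0.4953 0.1542] [49.8346 44.5879]
fu1 [0.6254 0.1271] [-13.956  -71.9438]
fu2 [0.511  0.0966] [-9.781  46.3952]
fl1 [0.658  0.0261] [-120.0848  -73.6599]
fl2 [ 0.5469 -0.0078] [-120.1812   42.4755]
org1 [0.7512 0.1749] [  -4.96   -206.1797]
org2 [0.7675 0.1183] [ -63.8134 -205.3257]
org3 [0.6868 0.0958] [ -61.8147 -121.5109]
cup [0.6784 0.2675] [ 104.8889 -163.5879]
jar [0.3763 0.1502] [ 80.6743 159.5918]
cap [0.4056 0.0372] [-35.963  164.5082]
fn [0.3447 0.0565] [  0.2663 217.1162]
tin [0.4861 0.4514] [336.8484 -33.228 ]
side bu1 [ 52.7718 -73.3064]
side bu2 [24.0072 65.9342]
side fu1 [ -6.5349 -78.8307]
side fu2 [-6.497  39.3819]
side fr [ 158.4823 -222.1135]
side fl [  12.8416 -233.2459]
side bn [161.0295 212.3157]
```

Step and carton are located: step origin (0.5525, 0.1195), yaw 1.867, carton centred at y≈-15 mm in the step frame. Next I move behind the carton with the finger line parallel to the step.

```bash
python3 -m pendant '[[3.3,-2.85,0.3,0,0,-5.1,1],[3.3,-2.85,0.3,0,0,-5.1,1],[3.3,-2.85,0,0,0,-5.1,1],[3.3,-2.85,0,0,0,-5.1,1],[3.3,-2.85,0,0,0,-5.1,1],[3.3,-2.85,0,0,0,-5.1,1],[3.3,-2.85,0,0,0,-5.1,1],[3.3,-2.85,0,0,0,-5.1,1]]' && python3 -m pendant '[[3.3,-2.85,0,0,0,-5.1,1],[3.3,-2.85,0,0,0,-5.2,1],[0,0,0,0,0,0,1],[0,0,0,0,0,0,1]]'
```

```text
time: 0.9
tool_pos: [0.4698, 0.2809, 0.2219]
ee_rot: [-3.141, -0.0, 2.044]
wrist_force: [-0.3, 1.0, -0.5]
width: 0.0939
finger_force: 0.0
time: 1.3
tool_pos: [0.535, 0.2247, 0.2214]
ee_rot: [-3.139, -0.001, 1.867]
wrist_force: [-0.7, -0.4, 0.7]
width: 0.0938
finger_force: 0.0
```

```bash
python3 -m pendant '[[0,0,-2.4,0,0,0,1],[0,0,-2.4,0,0,0,1],[0,0,-2.4,0,0,0,1],[0,0,0,0,0,0,1],[0.44,-1.43,0,0,0,0,1],[0.44,-1.43,0,0,0,0,1],[0,0,0,0,0,0,1]]' && python3 -m pendant '[[0.15,-0.48,0,0,0,0,1],[0.15,-0.48,0,0,0,0,1],[0.15,-0.48,0,0,0,0,1],[0.15,-0.48,0,0,0,0,1],[0.15,-0.48,0,0,0,0,1],[0.15,-0.48,0,0,0,0,1],[0.15,-0.48,0,0,0,0,1],[0,0,0,0,0,0,1]]'; python3 -c "
from h import *
for n in('top','side'):
  cv2.imwrite(f'pics/{n}1.png',imaging.snapshot(n)[:,:,::-1])
a=cv2.imread('pics/top1.png')[110:330,150:320];b=cv2.imread('pics/side1.png')[140:360,240:410]
cv2.imwrite('pics/c1.png',cv2.resize(cv2.hconcat([a,b]),None,fx=2.3,fy=2.3))"
```

```text
time: 2.0
tool_pos: [0.5452, 0.195, 0.1526]
ee_rot: [3.138, 0.001, 1.866]
wrist_force: [-0.3, 0.3, 0.9]
width: 0.0942
finger_force: 0.0
time: 2.8
tool_pos: [0.5544, 0.1624, 0.1503]
ee_rot: [-3.141, 0.0, 1.867]
wrist_force: [0.8, 1.2, -0.4]
width: 0.094
finger_force: 0.0
```

View pics/c1.png

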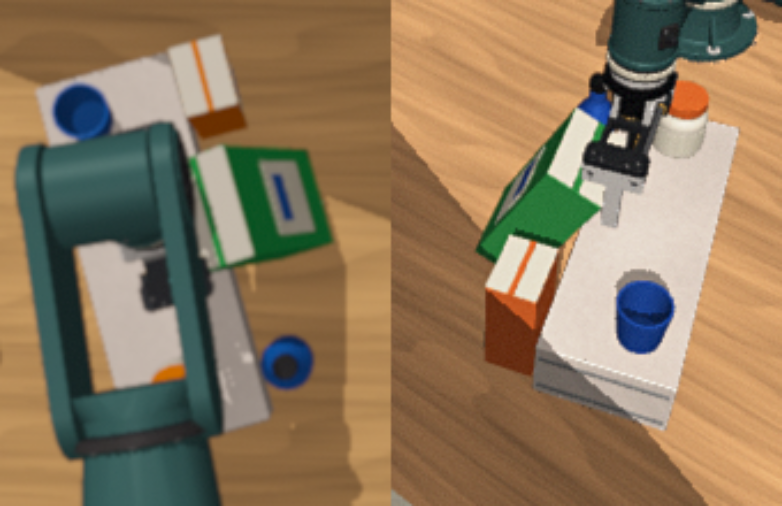

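The finger is just touching the carton's upper back edge and the bystanders haven't moved. Pushing on slowly.

```bash
python3 -m pendant '[[0.12,-0.38,0,0,0,0,1],[0.12,-0.38,0,0,0,0,1],[0.12,-0.38,0,0,0,0,1],[0.12,-0.38,0,0,0,0,1],[0.12,-0.38,0,0,0,0,1],[0.12,-0.38,0,0,0,0,1],[0,0,0,0,0,0,1]]' ; python3 -c "
from h import *
for n in('top','side'):
  cv2.imwrite(f'pics/{n}2.png',imaging.snapshot(n)[:,:,::-1])
a=cv2.imread('pics/top2.png')[110:330,150:320];b=cv2.imread('pics/side2.png')[140:360,240:410]
cv2.imwrite('pics/c2.png',cv2.resize(cv2.hconcat([a,b]),None,fx=2.3,fy=2.3))"
```

```text
time: 3.6
tool_pos: [0.5616, 0.1398, 0.1505]
ee_rot: [3.142, 0.0, 1.867]
wrist_force: [-0.5, 0.0, 0.7]
width: 0.094
finger_force: 0.0
```

View pics/c2.png

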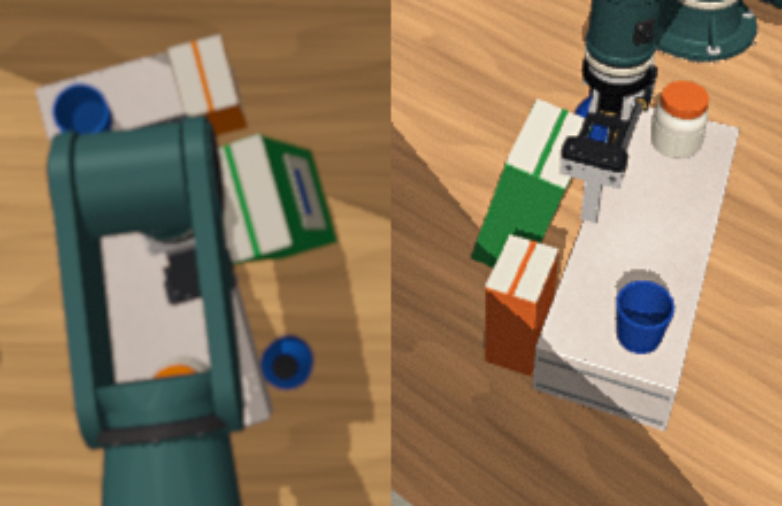

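The carton is close to its balance point and pivoting cleanly. I'll push a little further, then back off.

```bash
python3 -m pendant '[[0.06,-0.19,0,0,0,0,1],[0.06,-0.19,0,0,0,0,1],[0.06,-0.19,0,0,0,0,1],[0.06,-0.19,0,0,0,0,1],[0.06,-0.19,0,0,0,0,1],[0.06,-0.19,0,0,0,0,1],[0,0,0,0,0,0,1],[0,0,0,0,0,0,1]]' &&  python3 -m pendant '[[-0.6,1.91,0,0,0,0,1],[-0.6,1.91,0,0,0,0,1],[-0.6,1.91,0,0,0,0,1],[-0.3,1.0,3,0,0,0,1],[0,0,4.5,0,0,0,1],[0,0,4.5,0,0,0,1],[-1,3,2,0,0,0,1],[-1,3,0,0,0,0,1]]';python3 -c "
from h import *
for n in('top','side'):
  cv2.imwrite(f'pics/{n}3.png',imaging.snapshot(n)[:,:,::-1])
a=cv2.imread('pics/top3.png')[110:330,150:320];b=cv2.imread('pics/side3.png')[140:360,240:410]
cv2.imwrite('pics/c3.png',cv2.resize(cv2.hconcat([a,b]),None,fx=2.3,fy=2.3))"
```

```text
time: 4.5
tool_pos: [0.5651, 0.129, 0.1505]
ee_rot: [3.142, -0.0, 1.868]
wrist_force: [-0.0, 0.2, -0.4]
width: 0.0936
finger_force: 0.0
time: 5.3
tool_pos: [0.5255, 0.2571, 0.2962]
ee_rot: [3.132, -0.001, 1.866]
wrist_force: [0.5, 0.3, -0.1]
width: 0.0941
finger_force: 0.0
```

View pics/c3.png

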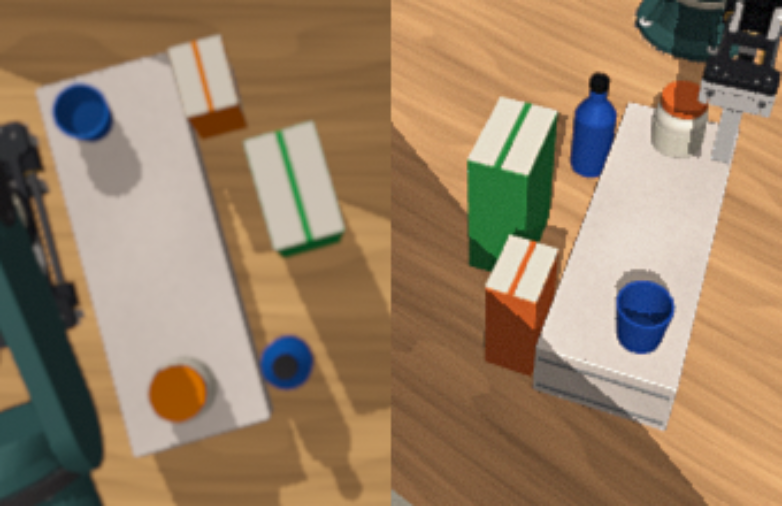

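The carton stands upright in front of the step; its top corners in the left crop are (245,140), (315,122), (344,232) and (276,248). Measuring its pose.

```bash
python3 - <<'E'
from h import *
o=np.array([.5525,.1195]);x=np.array([-.2915,.9566]);y=np.array([-.9566,-.2915])
for u,v in [(245,140),(315,122),(344,232),(276,248)]:
    p=ray("top",((u+.5)/2.3-.5+150,(v+.5)/2.3-.5+110),.2)[:2]
    print(p,(p-o)@x*1e3,(p-o)@y*1e3)
for r in (-200,-165,-150,): 
  p=o+r/1e3*x+(-.02)*y; print(r,p)
print(robot.get_obs()['joint_positions'])
E
```

```text
[0.642  0.0843] -59.7374830124702 -75.33224907885915
[0.6623 0.0116] -135.1875776400172 -73.54754111733922
[ 0.5476 -0.0206] -132.55102838886984 45.49610897824768
[0.5297 0.0495] -60.36561558968522 42.21822358612389
-200 [ 0.6299 -0.066 ]
-165 [ 0.6197 -0.0325]
-150 [ 0.6154 -0.0182]
[0.3624 0.1602 1.1415 0.0016 1.837  0.0611]
```

```bash
python3 -m pendant '[[1.3,-4.3,0,0,0,0,1],[1.3,-4.3,0,0,0,0,1],[1.3,-4.3,0,0,0,0,1],[1.3,-4.3,0,0,0,0,1],[1.3,-4.3,0,0,0,0,1],[1.3,-4.3,0,0,0,0,1],[1.3,-4.3,0,0,0,0,1],[1.3,-4.3,0,0,0,0,1]]' && python3 -m pendant '[[0,0,0,6.7,2.04,0,1],[0,0,0,6.7,2.04,0,1],[0,0,0,6.7,2.04,0,1],[0,0,0,6.7,2.04,0,1],[0,0,0,6.7,2.04,0,1],[0,0,0,0,0,0,1],[0,0,0,0,0,0,1]]'; python3 -c "
from h import *
s=robot.get_obs();print(s['joint_positions'],Ro.from_euler('xyz',s['ee_rot']).as_matrix())
d=s['tool_pos'][:2]-[.5525,.1195];print(d@[-.2915,.9566],d@[-.9566,-.2915])"
```

```text
time: 6.2
tool_pos: [0.6279, -0.0902, 0.2898]
ee_rot: [-3.141, -0.0, 1.867]
wrist_force: [0.6, -0.7, -0.0]
width: 0.0938
finger_force: 0.0
time: 6.9
tool_pos: [0.628, -0.0886, 0.2889]
ee_rot: [-3.14, -0.611, 1.866]
wrist_force: [0.1, -0.4, 0.7]
width: 0.0939
finger_force: 0.0
[-0.4584  0.5296  0.7894  0.5408  2.1957 -0.5153] [[-0.238   0.9566 -0.168 ]
 [ 0.7838  0.2913  0.5485]
 [ 0.5736 -0.0011 -0.8191]]
-0.22107537489260848 -0.011546945214462055
```

```bash
python3 -m pendant '[[0,0,-4.5,0,0,0,0.7],[0,0,-4.5,0,0,0,0.7],[0,0,-4.5,0,0,0,0.7],[0,0,-4.5,0,0,0,0.7],[0,0,-4.5,0,0,0,0.7],[0,0,-2.7,0,0,0,0.7],[0,0,-1,0,0,0,0.7],[0,0,0,0,0,0,0.7]]' && python3 -m pendant '[[0,0,-0.5,0,0,0,0.7],[-0.44,1.43,0,0,0,0,0.7],[-0.44,1.43,0,0,0,0,0.7],[-0.44,1.43,0,0,0,0,0.7],[-0.29,0.96,0,0,0,0,0.7],[0,0,0,0,0,0,0.7],[0,0,0,0,0,0,0.7]]'; python3 -c "
from h import *
s=robot.get_obs()
d=s['tool_pos'][:2]-[.5525,.1195];print(d@[-.2915,.9566],d@[-.9566,-.2915])
for n in('top','side'):
  cv2.imwrite(f'pics/{n}4.png',imaging.snapshot(n)[:,:,::-1])
a=cv2.imread('pics/top4.png')[110:330,150:320];b=cv2.imread('pics/side4.png')[140:360,240:410]
cv2.imwrite('pics/c4.png',cv2.resize(cv2.hconcat([a,b]),None,fx=2.3,fy=2.3))"
```

```text
time: 7.7
tool_pos: [0.6277, -0.0865, 0.0286]
ee_rot: [3.141, -0.611, 1.87]
wrist_force: [0.0, -0.7, -0.2]
width: 0.0657
finger_force: 0.0
time: 8.4
tool_pos: [0.612, -0.0351, 0.0238]
ee_rot: [3.14, -0.61, 1.869]
wrist_force: [-0.5, -0.4, 0.1]
width: 0.0656
finger_force: 0.0
-0.16519862947443706 -0.011886240553182346
```

View pics/c4.png

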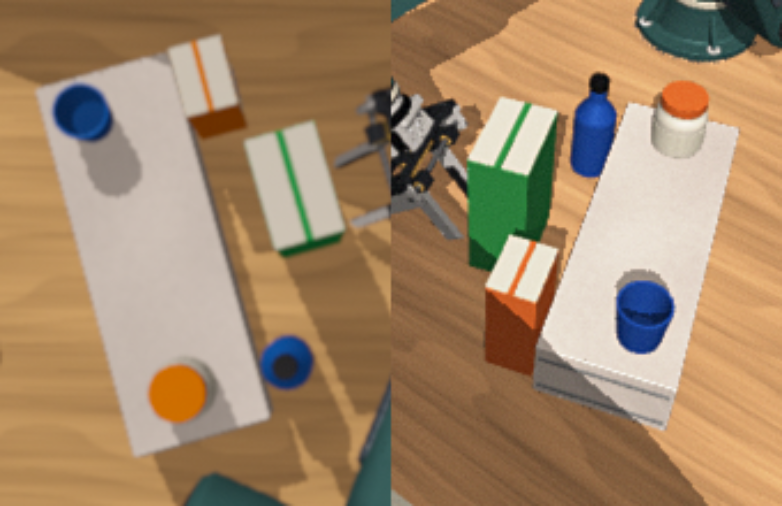

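The fingers are ahead of the carton's front, centred and low. I'll push it home gently.

```bash
python3 -m pendant '[[-0.15,0.48,0,0,0,0,0.7],[-0.15,0.48,0,0,0,0,0.7],[-0.15,0.48,0,0,0,0,0.7],[-0.15,0.48,0,0,0,0,0.7],[-0.15,0.48,0,0,0,0,0.7],[-0.15,0.48,0,0,0,0,0.7],[0,0,0,0,0,0,0.7]]' && python3 -m pendant '[[-0.15,0.48,-0.1,0,0,0,0.7],[-0.15,0.48,0,0,0,0,0.7],[-0.15,0.48,0,0,0,0,0.7],[-0.15,0.48,0,0,0,0,0.7],[-0.15,0.48,0,0,0,0,0.7],[0,0,0,0,0,0,0.7]]'; python3 -c "
from h import *
s=robot.get_obs()
d=s['tool_pos'][:2]-[.5525,.1195];print(d@[-.2915,.9566],d@[-.9566,-.2915])
for n in('top','side'):
  cv2.imwrite(f'pics/{n}5.png',imaging.snapshot(n)[:,:,::-1])
a=cv2.imread('pics/top5.png')[110:330,150:320];b=cv2.imread('pics/side5.png')[140:360,240:410]
cv2.imwrite('pics/c5.png',cv2.resize(cv2.hconcat([a,b]),None,fx=2.3,fy=2.3))"
```

```text
time: 9.2
tool_pos: [0.6026, -0.0055, 0.0236]
ee_rot: [3.141, -0.612, 1.869]
wrist_force: [0.2, -0.2, 0.2]
width: 0.0659
finger_force: 0.1
time: 9.8
tool_pos: [0.5951, 0.0186, 0.0226]
ee_rot: [3.14, -0.612, 1.869]
wrist_force: [0.6, -0.5, 0.1]
width: 0.0655
finger_force: 0.3
-0.10888867298222785 -0.01131969167730532
```

View pics/c5.png

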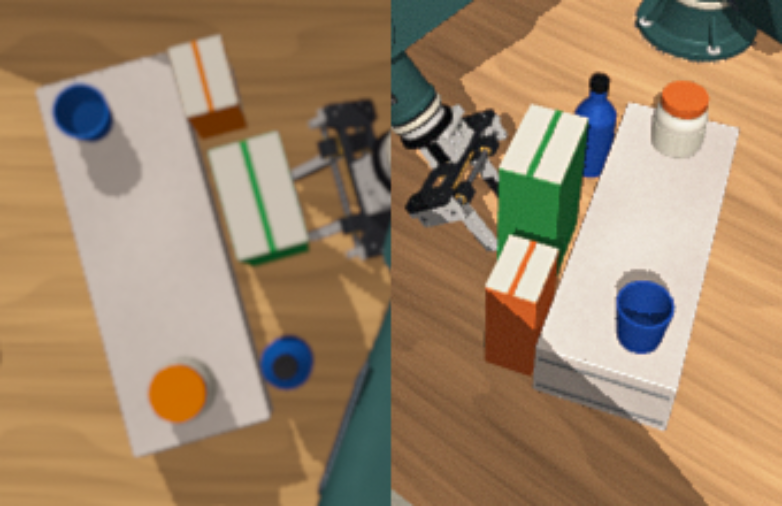

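It slides upright and square, with about 20 mm left to go.

```bash
python3 -m pendant '[[-0.12,0.38,0,0,0,0,0.7],[-0.12,0.38,0,0,0,0,0.7],[-0.12,0.38,0,0,0,0,0.7],[-0.06,0.19,0,0,0,0,0.7],[0,0,0,0,0,0,0.7]]' && python3 -m pendant '[[-0.03,0.1,0,0,0,0,0.7],[-0.03,0.1,0,0,0,0,0.7],[0,0,0,0,0,0,0.7]]' && python3 -m pendant '[[-0.03,0.1,0,0,0,0,0.7],[-0.03,0.1,0,0,0,0,0.7],[0,0,0,0,0,0,0.7]]'; python3 -c "
from h import *
s=robot.get_obs()
d=s['tool_pos'][:2]-[.5525,.1195];print(d@[-.2915,.9566],d@[-.9566,-.2915])"
```

```text
time: 10.4
tool_pos: [0.5909, 0.0315, 0.0224]
ee_rot: [3.141, -0.612, 1.869]
wrist_force: [0.4, -0.8, -0.3]
width: 0.0657
finger_force: 0.3
time: 10.7
tool_pos: [0.5906, 0.033, 0.0224]
ee_rot: [3.141, -0.611, 1.868]
wrist_force: [0.3, -1.5, -0.6]
width: 0.0657
finger_force: 0.5
time: 11.0
tool_pos: [0.59, 0.0351, 0.0225]
ee_rot: [3.14, -0.611, 1.868]
wrist_force: [-0.2, -1.7, -1.5]
width: 0.0659
finger_force: 0.5
-0.09168880931663284 -0.01121518450305426
```

Continue in small steps until the force rises.

```bash
python3 -m pendant '[[-0.06,0.19,0,0,0,0,0.7],[0,0,0,0,0,0,0.7],[0,0,0,0,0,0,0.7]]' && python3 -m pendant '[[-0.06,0.19,0,0,0,0,0.7],[0,0,0,0,0,0,0.7],[0,0,0,0,0,0,0.7]]' ; python3 -c "
from h import *
s=robot.get_obs()
d=s['tool_pos'][:2]-[.5525,.1195];print(d@[-.2915,.9566],d@[-.9566,-.2915])"
```

```text
time: 11.3
tool_pos: [0.5894, 0.037, 0.0226]
ee_rot: [3.14, -0.612, 1.868]
wrist_force: [0.1, -0.9, -0.0]
width: 0.0654
finger_force: 0.4
time: 11.6
tool_pos: [0.5891, 0.0386, 0.0226]
ee_rot: [3.14, -0.611, 1.868]
wrist_force: [0.5, -1.9, -1.2]
width: 0.0654
finger_force: 1.0
-0.08806152003951188 -0.011388540971843239
```

```bash
python3 -m pendant '[[-0.06,0.19,0,0,0,0,0.7],[0,0,0,0,0,0,0.7],[0,0,0,0,0,0,0.7]]' && python3 -m pendant '[[-0.06,0.19,0,0,0,0,0.7],[0,0,0,0,0,0,0.7],[0,0,0,0,0,0,0.7]]'; python3 -c "
from h import *
s=robot.get_obs()
d=s['tool_pos'][:2]-[.5525,.1195];print(d@[-.2915,.9566],d@[-.9566,-.2915])
for n in('top','side'):
  cv2.imwrite(f'pics/{n}6.png',imaging.snapshot(n)[:,:,::-1])
a=cv2.imread('pics/top6.png')[110:330,150:320];b=cv2.imread('pics/side6.png')[140:360,240:410]
cv2.imwrite('pics/c6.png',cv2.resize(cv2.hconcat([a,b]),None,fx=2.3,fy=2.3))"
```

```text
time: 11.9
tool_pos: [0.5891, 0.0391, 0.0226]
ee_rot: [3.139, -0.608, 1.868]
wrist_force: [1.5, -4.9, -0.3]
width: 0.0659
finger_force: 2.8
time: 12.2
tool_pos: [0.5891, 0.0394, 0.0225]
ee_rot: [3.139, -0.604, 1.868]
wrist_force: [1.6, -9.9, -0.3]
width: 0.0661
finger_force: 4.7
-0.08724804066474642 -0.01162896091141066
```

View pics/c6.png

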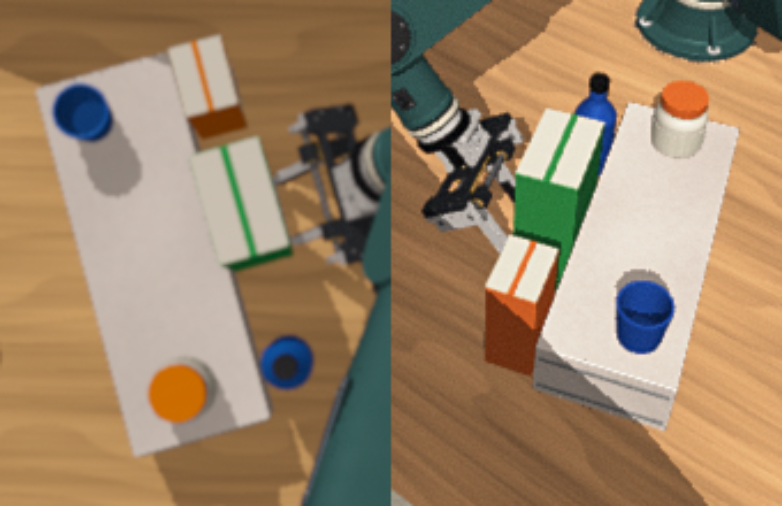

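The arm has stalled at about 10 N with the carton upright, square and flush against the step, and nothing else has moved. Backing off, then a final measurement.

```bash
python3 -m pendant '[[0.06,-0.19,0,0,0,0,0.7],[0.15,-0.48,0,0,0,0,0.7],[0.44,-1.43,0,0,0,0,0.7],[0.58,-1.91,0,0,0,0,0.7],[0.58,-1.91,0,0,0,0,0.7],[0.58,-1.91,0,0,0,0,0.7],[0,0,0,0,0,0,0.7],[0,0,0,0,0,0,0.7]]'; python3 -c "
from h import *
for n in('top','side'):
  cv2.imwrite(f'pics/{n}7.png',imaging.snapshot(n)[:,:,::-1])
a=cv2.imread('pics/top7.png')[110:330,150:320];b=cv2.imread('pics/side7.png')[140:360,240:410]
cv2.imwrite('pics/c7.png',cv2.resize(cv2.hconcat([a,b]),None,fx=2.3,fy=2.3))"
```

```text
time: 13.1
tool_pos: [0.6114, -0.0358, 0.0223]
ee_rot: [3.141, -0.613, 1.867]
wrist_force: [0.7, 0.7, -0.6]
width: 0.0659
finger_force: 0.0
```

View pics/c7.png

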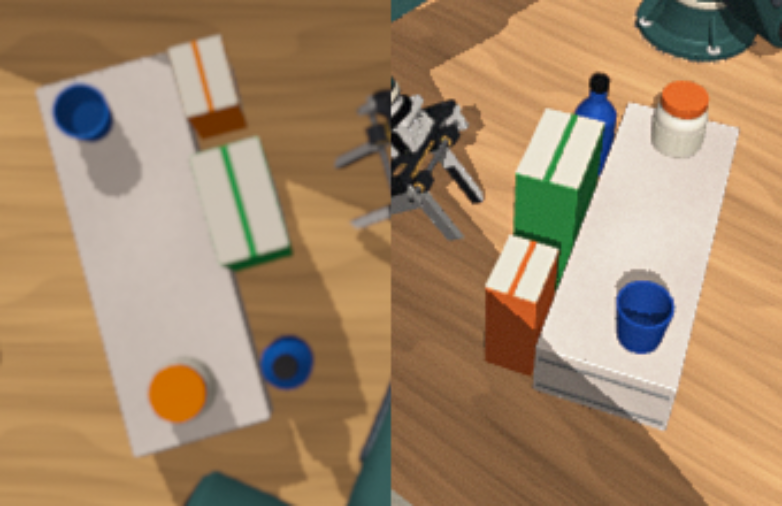

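The carton stands flush: its stripe (222,147)-(254,255) is parallel to the step edge, the gripper is clear and the bystanders haven't moved. Handing in.

```bash
python3 -c "
from bench import robot
print(robot.close_job())"
```

```text
the job is handed in; nothing more can be done
None
```

The green carton was pushed upright and home, and the last pictures show it square and flush against the step with nothing else moved; the job is handed in at about 13 s, and no verdict came back.

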